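# Hang the bar caddy on its slotted upright

## Robot

A 6-joint arm with a two-finger parallel gripper is mounted at the origin on a cart in front of the work surface, level with it; the furniture and walls round the work are solid. World frame = base frame: x ahead of the robot, y to its left, z up, the work surface at z = 0. Lengths are in m, angles in rad, forces in N, time in s.
With the tool pointing down it reaches from about 0.35 to 0.775 m from the base axis. Payload 7.3 kg.
Tool frame: the origin (TCP) lies at the very end of the fingers, on their centre line; the grasp point (between the pads) lies 19 mm behind it (robot.tcp_to_grasp is the distance from the TCP to the grasp point, in m); x points along the fingers, y is the direction in which the jaws open and shut, and the axes are right-handed (so a half turn about x gives the same grasp; the last joint's range is limited). The gripper opens to 92 mm and grips with 3 to 60 N. Pads are 19 mm wide; open, the fingers measure 130 mm over their backs; the gripper's body (75 mm by 190 mm) begins 47 mm behind the grasp point.
Start: joints at [-1.264, 0.342, 1.524, -0, 1.275, -0.146], TCP at [0.23, -0.472, 0.227] pointing down, gripper open.
Joint ranges: [-2.53, 2.53], [-0.77, 2.02], [0.04, 2.7], [-1, 4.14], [0.28, 2.66], [-3.11, 3.11]. Speed limits (rad/s): [2.57, 2.57, 3.14, 3.14, 3.14, 3.14].

## Interface

Orientations are given as [roll, pitch, yaw] about the fixed x, y, z axes, in that order (R = Rz(yaw) Ry(pitch) Rx(roll)).
In Python, from cell import robot gives the robot as it stands.
- The arm moves only by the tool move_arm, never from a script. Its argument "increments" is a list of rows, each a list of 4 numbers: the shift along the tool's x, y, z normalised to -1 to 1, where 1 is 40 cm, then the turn about the tool's x normalised to -1 to 1, where 1 is 60 degrees. In form: [[dx, dy, dz, twist], ...]. A call has 1 to 5 rows; each row is the pose to reach, as a shift and turn from the pose commanded when the call began, along the tool's axes at that moment; what a row does not reach only later rows make up. A row lasts 1/8 s, in which the tool goes at most 62.5 mm and 10.7 degrees, less where a joint would pass 70% of its speed; a pose out of reach is approached as far as the arm can. A call with a number of a shift or a turn outside -1 to 1 is refused whole. A call with a gripper value outside its range is refused whole. "gripper" is the closure, from 0 (fully open) to 1 (shut), set as the call begins (left out, the last holds). The fingers move at their own pace and stop on an object; "squeeze" is the grip in N (left out, the last holds). Time passes only in rows, so rows that repeat a pose let the fingers close. It gives the time, the measured TCP pose, the force and the opening at its end, in the units of the state.
- robot.observe(): the state, without advancing time (a new reading comes with each control period).
- robot.read_camera(name): name is "side" or "top" or "wrist"; returns the picture (400x640x3 uint8, red, green, blue); there is no depth.
- robot.camera_params(name): a dict with "fx", "fy", "cx", "cy" (pixels), "k1" (the pictures are not rectified: a ray, as slopes to the right and down, at radius r is drawn at 1 + k1 r^2 times it, then the intrinsics apply), "R" (3x3) and "t" (3): a world point X has camera coordinates R X + t; the wrist camera has in their place "tool_from_camera" (4x4, takes a point from camera to tool coordinates, whose origin is the TCP and whose axes are the tool frame's). Camera axes: x right, y down, z forward; pixel columns grow to the right and rows downward; lengths in m; the calibration is good to about 2 mm. A picture is of the moment at which its call begins: read the wrist's pose just before it. camera_params takes no time and is no camera call.
- robot.hand_in(): hands the job in, once; it reports no verdict.
The state is a dict: "time": time; "qpos": joint angles; "qvel": joint speeds; "joint_efforts": joint torques, N m; "tool_pos": TCP position; "tool_rot": TCP orientation; "contact_force": force on the tool from outside, world axes, zero at the start; "torque": the same for the moment, N m; "opening": finger opening in m.
Only numpy, scipy, OpenCV 4.12 (cv2) and the standard library are available. Lean on these libraries where they do the work, as an engineer would, in place of code of your own. Each camera call takes 0.05 s, during which the arm holds its last target.

## Task

Hang the bar caddy on the slotted upright: put the two hooks on its back into the top pair of slots, then press the caddy down until it sits fully home and the spring catch snaps over its floor and locks it. Let go of it, and leave the jigger and the wine stopper standing where they are.

Things in the scene. Friction and masses are not known exactly. Their poses are not given: they have to be found in the camera images.
- caddy_centre (a point): Centre of the loose bar caddy: grey open tray with two compartments, 120 x 120 mm, walls 36 high, 84 high over all, about 0.35 kg. Point: in the middle, 42 mm above its underside. x to its back (back face at x = +60), y left, z up. A divider along x carries a loop handle. The hooked back plate rises as high as the handle.
- caddy_handle (a point): Middle of the handle's horizontal bar, 30 mm above caddy_centre and 6 mm nearer the back (over the centre of mass), same axes. The bar is 70 mm long (x), 8 thick (y), 24 high (12 above and below this point). Grasp it from above, fingers closing along y, fingertips no more than 30 mm below this point (walls' tops at -36).
- caddy_hooks (a point): Midway between the caddy's two steel hooks, on its back face, level with the undersides of their necks (caddy_centre + 60 in x, + 30 in z), same axes. Hooks at y = -22 and +22, 10 mm wide: neck 8 mm high reaching 15 mm out (+x), ending in a 6 mm thick tongue that hangs 18 mm below the neck, 9 mm clear of the back.
- rack_seat (a point): Front face of the fixed steel slotted upright, midway between its top two slots, level with their lower edges, 142 mm above the table. x into the upright, y left, z up. Slots at y = -22 and +22, 17 mm wide, 34 high (z 0 to 34), through a 6 mm web, hollow 25 mm behind. Fully home: caddy_hooks lies on this point (x 0 to -3 mm), axes parallel.
- rack: The whole upright; origin on the table under the middle of the front face, axes as rack_seat. 76 mm wide, 196 high; base 130 x 160 mm, 12 thick, 60 mm of it in front of the face. Lower slot pairs have no catch. Tongues pass into the top slots with caddy_hooks 18 to 26 mm above rack_seat; back against the face, the caddy then goes down until home.
- catch (a joint): Travel (m) of the spring catch, a 16 mm wide wedge 7 mm proud of the upright's face, 58 to 66 mm below rack_seat. 0 = out, as at first. The caddy's floor edge pushes it in (up to about 0.010) on the way down: press 5 to 15 N. Within 2 mm of home it springs back to 0 through a window low in the caddy's back and keeps it from lifting.
- jigger_centre (a point): Centre of a loose steel jigger (hourglass measuring cup), 44 mm across, 88 mm high, standing on the worktop. Leave it standing.
- wine_stopper_centre (a point): Centre of a loose metal wine stopper, 37 mm across, 73 mm high, standing on the worktop. Leave it standing. (Mind the wall shelf of glasses behind the work: its front edge is at x = 0.62 m, its underside 0.44 m above the worktop.)
Not all that is in view belongs to the job. Of the things that look like the part that bears jigger_centre, the largest one is meant.

How it is judged:
By the outcome, as a careful person would: the job done as asked, in the order asked, and still so for the second after the job is handed in, with the robot touching nothing.
It also fails if it takes over 48 s, if anything falls off the work surface, if the arm or the gripper's body presses on something with over 40 N, if the wrist force passes 120 N, or if a joint passes its speed limit or range.

## Working session

There is one attempt and no reset: what is moved stays moved. The work goes in short steps, Python scripts to look and compute and a tool call to move; the robot and the scene stay as the last step left them, time stands still between calls to the robot, and variables do not carry over. Pictures are saved under pics/ and viewed, and the job is handed in when it is done.

Besides the shell and the picture viewer there is one more tool, called after "Request:" as name(argument=value, ...) on one line, values as JSON. move_arm: Moves the arm, as the interface text tells. Its arguments: {"type":"object","properties":{"increments":{"type":"array","items":{"type":"array","items":{"type":"number"}}},"gripper":{"type":"number"},"squeeze":{"type":"number"}},"required":["increments"]}

```bash
ls; mkdir -p pics
cat > h.py <<'E'
import numpy as np, cv2
from cell import robot
def snap(n,f):
    im=robot.read_camera(n); cv2.imwrite(f'pics/{f}.png',im[:,:,::-1]); return im
E
python3 - <<'E'
from h import *
s=robot.observe(); print(s)
for n in ['side','top','wrist']:
    print(n,robot.camera_params(n)); snap(n,n+'0')
E
```

```text
pics
{'time': 0.0, 'qpos': array([-1.26398466e+00,  3.42693186e-01,  1.52500851e+00,  3.13366086e-05,
        1.27537702e+00, -1.46028739e-01]), 'qvel': array([-0.00063618,  0.00033567,  0.00140578,  0.00147114,  0.00016734,
       -0.00061933]), 'joint_efforts': array([-2.98167324e-03, -4.31255329e+01, -2.44222283e+01,  7.13517889e-02,
        5.58763300e-02, -1.34860634e-04]), 'tool_pos': array([ 0.22959313, -0.47169578,  0.22606325]), 'tool_rot': array([-1.73698668,  1.56930996,  1.85743723]), 'contact_force': array([ 0.08607609, -0.33398248, -0.23975394]), 'torque': array([ 0.05392525, -0.02196654,  0.00319106]), 'opening': 0.0919797201554263}
side {'fx': 506.70053345722096, 'fy': 506.70053345722096, 'cx': 318.50588868390395, 'cy': 198.56194121860017, 'k1': -0.023574686131367484, 'R': array([[-0.80174754, -0.59766192,  0.00105749],
       [-0.28252601,  0.37744073, -0.88188296],
       [ 0.52666872, -0.70734625, -0.47146722]]), 't': array([0.41620225, 0.23872275, 0.76151847])}
top {'fx': 426.4067534089442, 'fy': 426.4067534089442, 'cx': 317.23371033236185, 'cy': 195.4127038249661, 'k1': -0.10151775886951643, 'R': array([[-0.00535068, -0.99963704,  0.02640386],
       [-0.98869423,  0.00133168, -0.1499398 ],
       [ 0.14985022, -0.02690762, -0.9883425 ]]), 't': array([-0.00664292,  0.51016665,  0.87246891])}
wrist {'fx': 280.49928456736444, 'fy': 280.49928456736444, 'cx': 321.73636642979926, 'cy': 198.85160131287122, 'k1': -0.021435799151802434, 'tool_from_camera': array([[-1.20041092e-04, -2.50209329e-01,  9.68191756e-01,
        -1.57311575e-01],
       [ 9.99999989e-01,  5.69847103e-05,  1.38711361e-04,
        -4.54702372e-04],
       [-8.98790034e-05,  9.68191762e-01,  2.50209319e-01,
        -6.67933048e-02],
       [ 0.00000000e+00,  0.00000000e+00,  0.00000000e+00,
         1.00000000e+00]])}
```

View pics/side0.png

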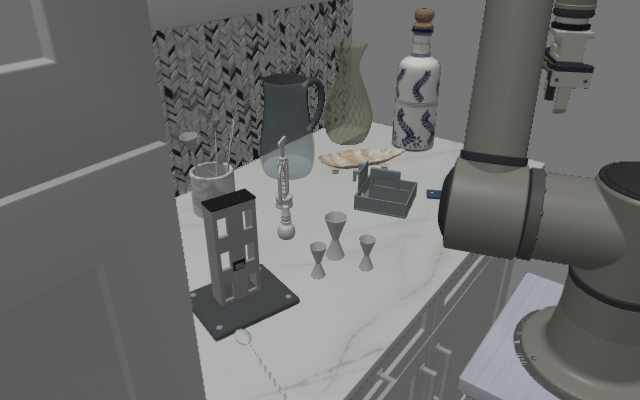

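View pics/top0.png

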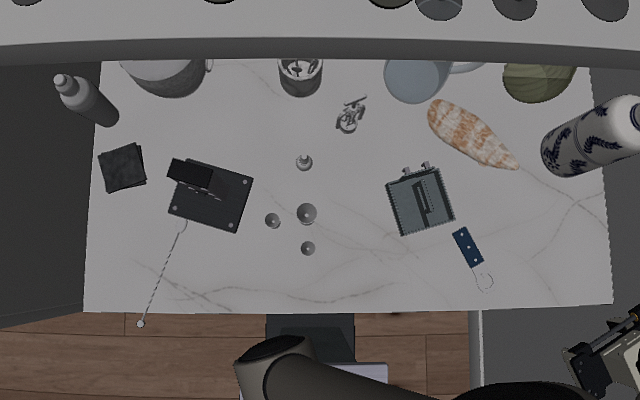

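View pics/wrist0.png

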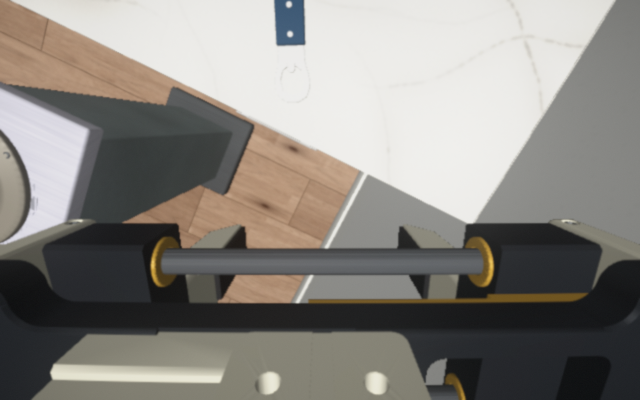

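```bash
cat >> h.py <<'E'
from scipy.spatial.transform import Rotation as Ro
P={n:robot.camera_params(n) for n in ['side','top','wrist']}
def tool(s):
    T=np.eye(4); T[:3,:3]=Ro.from_euler('xyz',s['tool_rot']).as_matrix(); T[:3,3]=s['tool_pos']; return T
def cam(n,s=None):
    p=P[n]
    if n!='wrist': return p['R'],np.array(p['t'])
    T=np.linalg.inv(tool(s)@p['tool_from_camera']); return T[:3,:3],T[:3,3]
def ray(n,uv,s=None):
    p=P[n];R,t=cam(n,s)
    K=np.array([[p['fx'],0,p['cx']],[0,p['fy'],p['cy']],[0,0,1]])
    q=cv2.undistortPoints(np.array([[uv]],float),K,np.array([p['k1'],0,0,0.]))[0,0]
    d=R.T@np.array([q[0],q[1],1]); return -R.T@t,d/np.linalg.norm(d)
def onz(n,uv,z,s=None):
    o,d=ray(n,uv,s); return o+d*(z-o[2])/d[2]
def tri(rays):
    A=np.zeros((3,3));b=np.zeros(3)
    for o,d in rays:
        M=np.eye(3)-np.outer(d,d);A+=M;b+=M@o
    x=np.linalg.solve(A,b); return x,[np.linalg.norm((np.eye(3)-np.outer(d,d))@(x-o)) for o,d in rays]
def proj(n,X,s=None):
    p=P[n];R,t=cam(n,s);c=R@np.asarray(X,float)+t;a=c[:2]/c[2];a=a*(1+p['k1']*(a@a))
    return np.array([p['fx']*a[0]+p['cx'],p['fy']*a[1]+p['cy']])
E
python3 - <<'E'
from h import *
t=cv2.imread('pics/top0.png');s=cv2.imread('pics/side0.png')
a=cv2.resize(t[130:260,150:330],None,fx=4,fy=4,interpolation=cv2.INTER_CUBIC);cv2.imwrite('pics/c1.png',a)
a=cv2.resize(t[150:250,370:500],None,fx=6,fy=6,interpolation=cv2.INTER_CUBIC);cv2.imwrite('pics/c2.png',a[:600])
a=cv2.resize(s[130:340,180:440],None,fx=2.8,fy=2.8,interpolation=cv2.INTER_CUBIC);cv2.imwrite('pics/c3.png',a)
for n,p in dict(jA=(307,213),jB=(272,220),jC=(307,248),st=(304,162),cad=(420,200),rackbase=(210,195)).items(): print(n,onz('top',p,.07))
E
```

```text
jA [0.46896765 0.01366237 0.07      ]
jB [0.45473509 0.08513912 0.07      ]
jC [0.39764443 0.01381593 0.07      ]
st [0.57592409 0.01974309 0.07      ]
cad [ 0.49541485 -0.22173239  0.07      ]
rackbase [0.50653305 0.21366533 0.07      ]
```

View pics/c1.png

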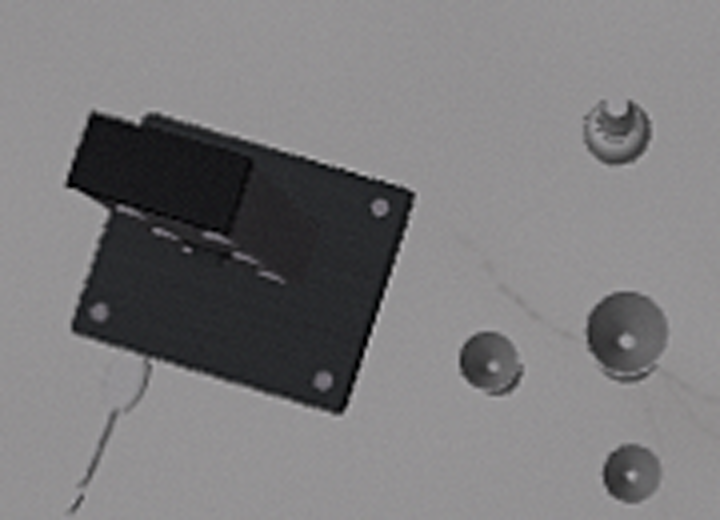

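View pics/c2.png

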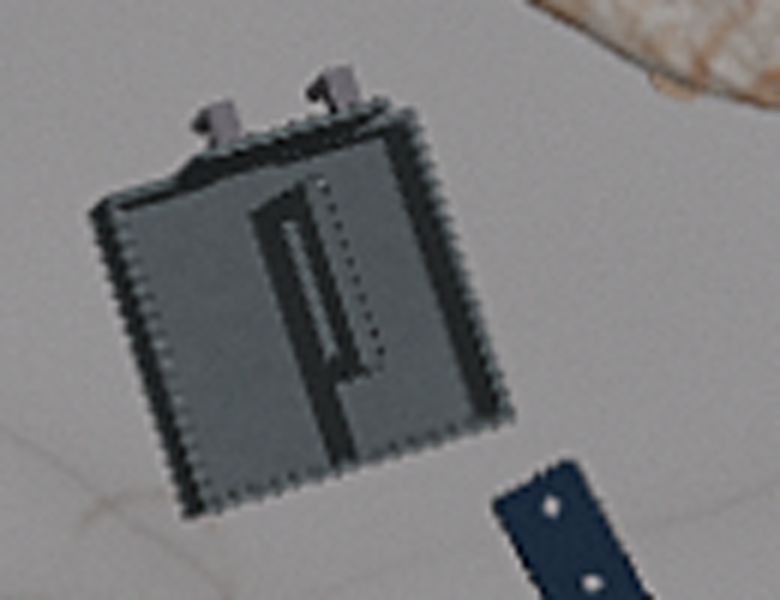

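View pics/c3.png

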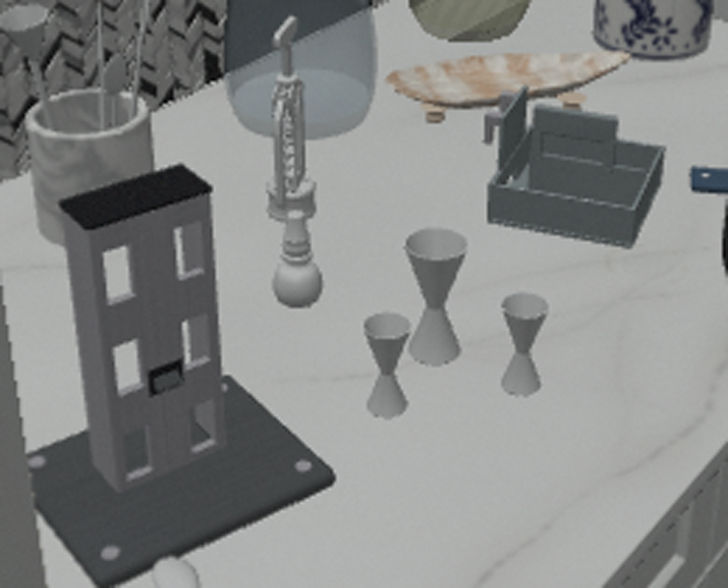

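Run:
```python
from h import *
c2=lambda p:(370+(p[0]+.5)/6-.5,150+(p[1]+.5)/6-.5)
c1=lambda p:(150+(p[0]+.5)/4-.5,130+(p[1]+.5)/4-.5)
c3=lambda p:(180+(p[0]+.5)/2.8-.5,130+(p[1]+.5)/2.8-.5)
print('bar ends', B:=[onz('top',c2(p),.084) for p in [(310,185),(369,368)]], np.linalg.norm(B[0]-B[1]))
d=B[0]-B[1]; print('yaw',np.degrees(np.arctan2(d[1],d[0])), (B[0]+B[1])/2)
W=[onz('top',c2(p),.036) for p in [(95,205),(190,515),(508,418)]]; print('walls',W)
for a,b in [(0,1),(1,2)]:
    e=W[a]-W[b]; print(np.linalg.norm(e),np.degrees(np.arctan2(e[1],e[0])))
# rack top
T=[onz('top',c1(p),.196) for p in [(67,186),(237,236),(250,155),(93,112)]]; print('racktop',T)
for a,b in [(0,1),(1,2),(2,3)]:
    e=T[a]-T[b]; print(np.linalg.norm(e),np.degrees(np.arctan2(e[1],e[0])))
Bs=[onz('top',c1(p),.012) for p in [(74,330),(345,412),(413,190)]]; print('base',Bs)
for a,b in [(0,1),(1,2)]:
    e=Bs[a]-Bs[b]; print(np.linalg.norm(e),np.degrees(np.arctan2(e[1],e[0])))
for pt,ps in [((67,186),(78,229)),((237,236),(213,187))]:
    print(tri([ray('top',c1(pt)),ray('side',c3(ps))]))
print(tool(robot.observe()))
print(-P['top']['R'].T@P['top']['t'],-P['side']['R'].T@P['side']['t'])
```

```text
bar ends [array([ 0.53429955, -0.22227159,  0.084     ]), array([ 0.47083332, -0.24011937,  0.084     ])] 0.06592802811090806
yaw 15.706884274703766 [ 0.50256643 -0.23119548  0.084     ]
walls [array([ 0.5358884 , -0.15634603,  0.036     ]), array([ 0.42394889, -0.18730925,  0.036     ]), array([ 0.45788989, -0.30513273,  0.036     ])]
0.11614290491982873 15.461802406403768
0.12261470015397655 106.06991988278106
racktop [array([0.5213957 , 0.26466349, 0.196     ]), array([0.49865962, 0.18740204, 0.196     ]), array([0.53520567, 0.18285053, 0.196     ]), array([0.55517458, 0.25459266, 0.196     ])]
0.08053732477042516 73.6021849762229
0.03682838362516146 172.90083005470638
0.07446939496785411 -105.5541694361836
base [array([0.47751822, 0.31842475, 0.012     ]), array([0.43274974, 0.16793094, 0.012     ]), array([0.55524825, 0.1330206 , 0.012     ])]
0.15701147510027533 73.43345875881077
0.12737588534415983 164.09319918513313
(array([0.52387842, 0.26711744, 0.1944462 ]), [np.float64(0.0027302837743614253), np.float64(0.002730283774361315)])
(array([0.5002445 , 0.18877214, 0.19454811]), [np.float64(0.0016339855337789487), np.float64(0.001633985533778974)])
[[-3.60201724e-04  4.37465124e-01 -8.99235306e-01  2.29583216e-01]
 [ 1.10367590e-03 -8.99234643e-01 -4.37465244e-01 -4.71803149e-01]
 [-9.99999326e-01 -1.15004007e-03 -1.58913844e-04  2.26209711e-01]
 [ 0.00000000e+00  0.00000000e+00  0.00000000e+00  1.00000000e+00]]
[0.37362362 0.01615618 0.93896778] [6.65612908e-05 6.97301781e-01 5.69116389e-01]
```

Request:
move_arm(increments=[[0,-0.05,-0.14,0.03],[0,-0.1,-0.28,0.07],[0,-0.145,-0.42,0.1],[0,-0.195,-0.56,0.14],[0,-0.2425,-0.7,0.17]], gripper=0)

```text
time: 0.78
tool_pos: [0.4401, -0.2608, 0.2266]
tool_rot: [0.784, 1.571, -2.084]
contact_force: [0.1, -1.4, -0.8]
opening: 0.0915
```

Request:
move_arm(increments=[[0,0,0,0]])

```text
time: 0.9
tool_pos: [0.4411, -0.2593, 0.2264]
tool_rot: [-2.01, 1.57, 1.412]
contact_force: [0.4, 0.8, 0.0]
opening: 0.0918
```

Run:
```python
from h import *
s=robot.observe(); print(s['time'],s['contact_force']);print(tool(s).round(4).tolist())
np.save('w1.npy',tool(s)); snap('wrist','wrist1')
```

```text
0.9 [0.40239    0.75645691 0.01587467]
[[0.0001, 0.2768, -0.9609, 0.4411], [0.0008, -0.9609, -0.2768, -0.2593], [-1.0, -0.0008, -0.0004, 0.2264], [0.0, 0.0, 0.0, 1.0]]
```

View pics/wrist1.png

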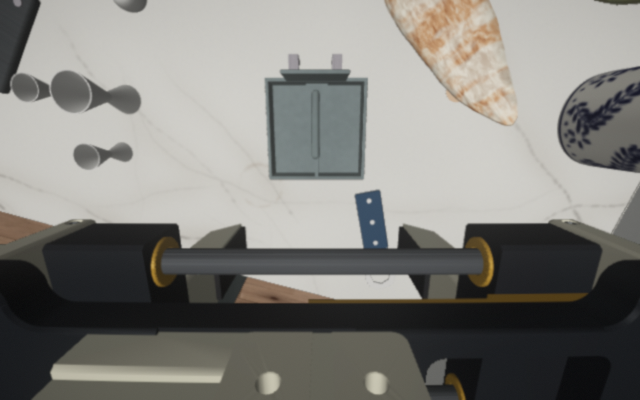

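The caddy is squarely seen at (316,128), its handle bar running from (316,91) to (316,158) and the hooks at (294,61) and (337,61). Next I move forward for a second view.

Request:
move_arm(increments=[[0,0,-0.08,0],[0,0,-0.16,0],[0,0,-0.16,0]])

```text
time: 1.32
tool_pos: [0.5009, -0.2458, 0.2262]
tool_rot: [-0.249, 1.57, -3.115]
contact_force: [-0.7, -0.8, -0.1]
opening: 0.0919
```

Run:
```python
from h import *
s=robot.observe(); print(s['time']);print(tool(s).round(4).tolist())
np.save('w2.npy',tool(s)); snap('wrist','wrist2')
for k,(y0,y1,x0,x1) in {1:(40,190,240,390),2:(90,250,240,400)}.items():
    a=cv2.imread(f'pics/wrist{k}.png')[y0:y1,x0:x1]; cv2.imwrite(f'pics/wc{k}.png',cv2.resize(a,None,fx=3.7,fy=3.7,interpolation=cv2.INTER_CUBIC))
```

```text
1.325
[[-0.0005, 0.2716, -0.9624, 0.5009], [-0.0, -0.9624, -0.2716, -0.2458], [-1.0, -0.0001, 0.0005, 0.2262], [0.0, 0.0, 0.0, 1.0]]
```

View pics/wc1.png

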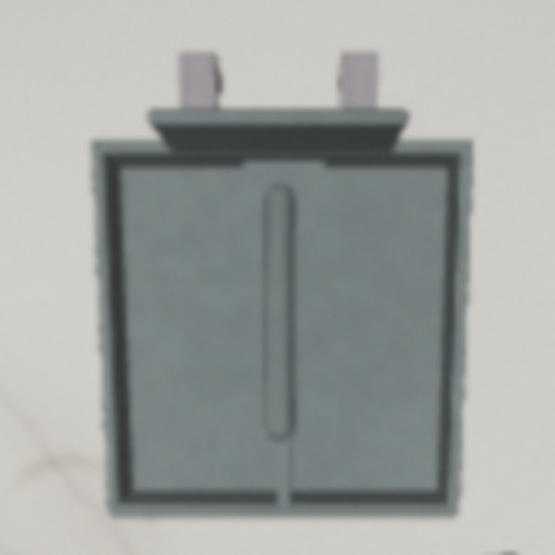

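View pics/wc2.png

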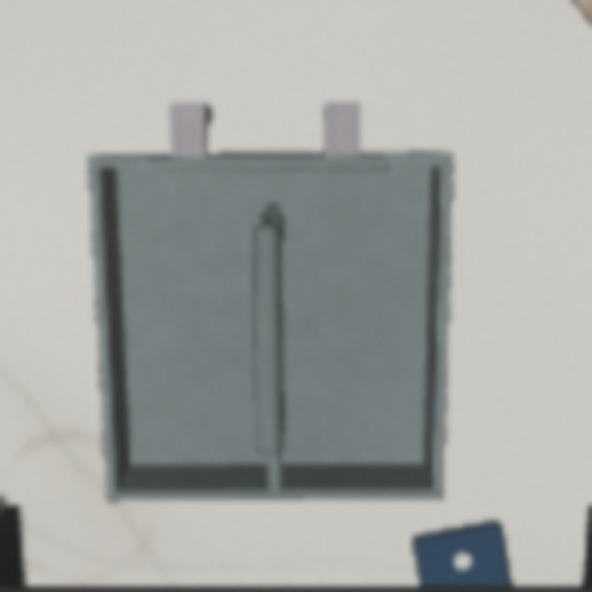

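Run:
```python
from h import *
w1,w2=np.load('w1.npy'),np.load('w2.npy')
def wr(T,uv):
    s=dict(tool_rot=Ro.from_matrix(T[:3,:3]).as_euler('xyz'),tool_pos=T[:3,3]); return ray('wrist',uv,s)
a=lambda p:(240+(p[0]+.5)/3.7-.5,40+(p[1]+.5)/3.7-.5)
b=lambda p:(240+(p[0]+.5)/3.7-.5,90+(p[1]+.5)/3.7-.5)
ps=dict(barback=((280,184),(268,215)),barfront=((278.5,440),(267,457)),hookL=((198,53),(187.5,103)),hookR=((359.5,53),(341,103)),cl=((111,517),(108,499)),cr=((459,515),(442,497)))
R={}
for k,(p,q) in ps.items(): R[k],e=tri([wr(w1,a(p)),wr(w2,b(q))]); print(k,R[k].round(4),np.round(e[0]*1e3,1))
for i,j in [('barback','barfront'),('hookL','hookR'),('cl','cr')]:
    d=R[i]-R[j]; print(np.linalg.norm(d),np.degrees(np.arctan2(d[1],d[0])))
# planes
for T,f in ((w1,a),(w2,b)):
    i=0 if f is a else 1
    for k,z in dict(barback=.084,barfront=.084,hookL=.08,hookR=.08,cl=.036,cr=.036).items():
        o,d=wr(T,f(ps[k][i])); print(k,(o+d*(z-o[2])/d[2]).round(4))
```

```text
barback [ 0.54   -0.2232  0.0678] 0.0
barfront [ 0.471  -0.2424  0.082 ] 0.2
hookL [ 0.5649 -0.1933  0.078 ] 0.1
hookR [ 0.5766 -0.2352  0.0792] 0.2
cl [ 0.423  -0.1938  0.0278] 0.2
cr [ 0.4577 -0.3094  0.0314] 0.2
0.07297549040920205 15.54010885707525
0.043500245230547976 105.68833788907456
0.12070459269434966 106.73014980340473
barback [ 0.5382 -0.2241  0.084 ]
barfront [ 0.4713 -0.2426  0.084 ]
hookL [ 0.5645 -0.1937  0.08  ]
hookR [ 0.5765 -0.2354  0.08  ]
cl [ 0.425  -0.1952  0.036 ]
cr [ 0.4584 -0.3087  0.036 ]
barback [ 0.5413 -0.2234  0.084 ]
barfront [ 0.4716 -0.2422  0.084 ]
hookL [ 0.5649 -0.1934  0.08  ]
hookR [ 0.5766 -0.235   0.08  ]
cl [ 0.4262 -0.1944  0.036 ]
cr [ 0.4591 -0.3081  0.036 ]
```

Request:
move_arm(increments=[[0.1,-0.028,-0.0175,0],[0.2,-0.028,-0.0175,0],[0.25,-0.028,-0.0175,0],[0.25,-0.028,-0.0175,0]])

```text
time: 1.88
tool_pos: [0.5022, -0.2329, 0.1254]
tool_rot: [-0.732, 1.567, 2.683]
contact_force: [0.1, 0.5, -0.2]
opening: 0.0919
```

Run:
```python
from h import *
s=robot.observe(); print(s['time']);print(tool(s).round(4).tolist(), s['contact_force'])
```

```text
1.875
[[-0.0036, 0.2698, -0.9629, 0.5022], [0.0018, -0.9629, -0.2698, -0.2329], [-1.0, -0.0027, 0.003, 0.1254], [0.0, 0.0, 0.0, 1.0]] [ 0.12815676  0.45415369 -0.22990626]
```

Request:
move_arm(increments=[[0.09,0,-0.005,0],[0.15,0,-0.005,0],[0.18,0,-0.005,0],[0.18,0,-0.005,0]])

```text
time: 2.38
tool_pos: [0.5061, -0.2323, 0.0551]
tool_rot: [0.774, 1.571, -2.093]
contact_force: [0.5, -0.3, -0.6]
opening: 0.092
```

Request:
move_arm(increments=[[0,0,0,0],[0,0,0,0],[0,0,0,0],[0,0,0,0],[0,0,0,0]], gripper=1, squeeze=35)

```text
time: 3.0
tool_pos: [0.5063, -0.2318, 0.0548]
tool_rot: [1.882, 1.571, -0.985]
contact_force: [0.1, 0.2, -1.2]
opening: 0.0461
```

Run:
```python
from h import *
s=robot.observe(); print(s['time'],s['opening']);print(tool(s).round(4).tolist(), s['contact_force'])
```

```text
3.0 0.04614032528675849
[[0.0001, 0.2714, -0.9625, 0.5063], [-0.0001, -0.9625, -0.2714, -0.2318], [-1.0, 0.0001, -0.0, 0.0548], [0.0, 0.0, 0.0, 1.0]] [ 0.05496422  0.1805083  -1.19642683]
```

Request:
move_arm(increments=[[0,0,0,0],[0,0,0,0],[0,0,0,0],[0,0,0,0],[0,0,0,0]])

```text
time: 3.62
tool_pos: [0.5064, -0.2321, 0.0548]
tool_rot: [1.987, 1.57, -0.88]
contact_force: [0.1, -1.9, -1.0]
opening: 0.0079
```

Request:
move_arm(increments=[[0,0,0,0],[0,0,0,0]])

```text
time: 3.88
tool_pos: [0.5064, -0.2321, 0.0548]
tool_rot: [1.977, 1.57, -0.89]
contact_force: [0.4, -2.1, 0.3]
opening: 0.0079
```

Run:
```python
from h import *
s=robot.observe(); print(s['time'],s['opening']);print(tool(s).round(4).tolist(), s['contact_force']); np.save('grasp.npy',tool(s))
```

```text
3.875 0.007864191676808954
[[0.0004, 0.2713, -0.9625, 0.5064], [-0.0005, -0.9625, -0.2713, -0.2321], [-1.0, 0.0006, -0.0003, 0.0548], [0.0, 0.0, 0.0, 1.0]] [ 0.41452936 -2.06116296  0.30628037]
```

Request:
move_arm(increments=[[-0.08,0,0,0],[-0.18,0,0,0],[-0.28,0,0,0],[-0.37,0,0,0],[-0.4,0,0,0]])

```text
time: 4.5
tool_pos: [0.5066, -0.2318, 0.2162]
tool_rot: [2.41, 1.569, -0.456]
contact_force: [-0.0, -0.2, -4.3]
opening: 0.0075
```

Run:
```python
from h import *
s=robot.observe(); print(s['time'],s['opening']);print(tool(s).round(4).tolist(), s['contact_force']); np.save('w3.npy',tool(s))
snap('wrist','wrist3');snap('side','side3')
```

```text
4.5 0.0074692894262014834
[[0.0019, 0.2714, -0.9625, 0.5066], [-0.0009, -0.9625, -0.2714, -0.2318], [-1.0, 0.0014, -0.0016, 0.2162], [0.0, 0.0, 0.0, 1.0]] [-0.03758572 -0.21193216 -4.33206959]
```

View pics/wrist3.png

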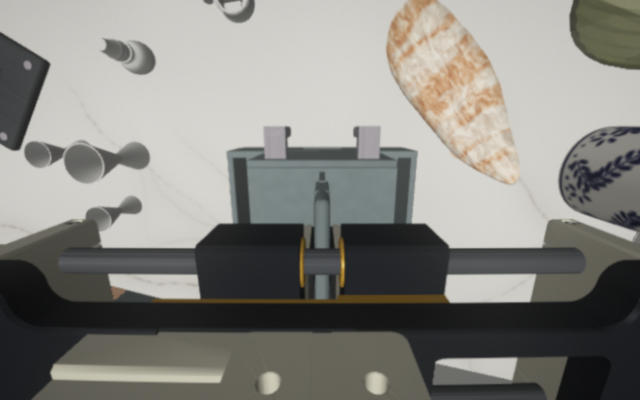

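View pics/side3.png

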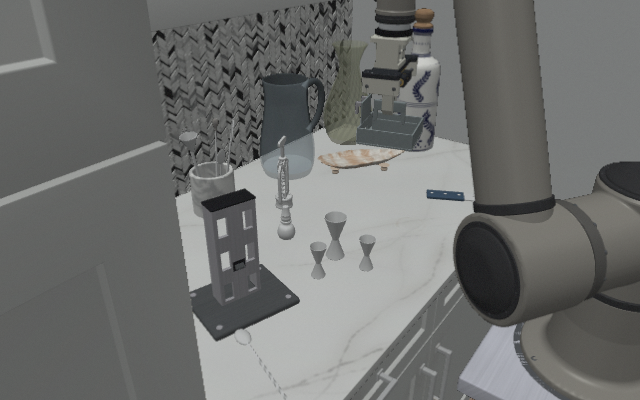

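Run:
```python
from h import *
im=cv2.imread('pics/wrist3.png'); cv2.imwrite('pics/wc3.png',cv2.resize(im[110:240,215:430],None,fx=3.7,fy=3.7,interpolation=cv2.INTER_CUBIC))
```

```text
(no output)
```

View pics/wc3.png

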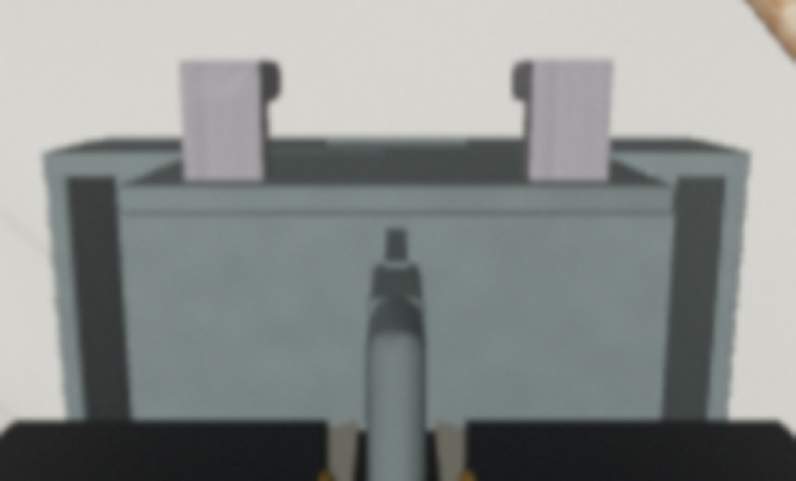

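Request:
move_arm(increments=[[0,-0.1,0,0],[0,-0.22,0,0],[0,-0.35,0,0],[0,-0.48,0,0],[0,-0.61,0,0]])

```text
time: 5.22
tool_pos: [0.4383, 0.0047, 0.2126]
tool_rot: [-0.485, 1.567, 2.931]
contact_force: [0.3, 0.5, -3.9]
opening: 0.008
```

Request:
move_arm(increments=[[0,-0.13,0,0],[0,-0.26,0,0],[0,-0.39,0,0],[0,-0.52,0,0],[0,-0.64,0,0]])

```text
time: 5.85
tool_pos: [0.3688, 0.2506, 0.2127]
tool_rot: [0.153, 1.567, -2.713]
contact_force: [0.2, -0.9, -3.6]
opening: 0.0078
```

Request:
move_arm(increments=[[0,0,0,0.12],[0,0,0,0.26],[0,0,0,0.4],[0,0,0,0.54],[0,0,0,0.54]])

```text
time: 6.48
tool_pos: [0.3696, 0.249, 0.2129]
tool_rot: [0.72, 1.567, -2.71]
contact_force: [0.0, -0.0, -3.7]
opening: 0.008
```

Run:
```python
from h import *
s=robot.observe(); print(s['time'],s['opening']);print(tool(s).round(4).tolist(), s['contact_force']); np.save('w4.npy',tool(s))
snap('wrist','wrist4');snap('side','side4');snap('top','top4')
w3=np.load('w3.npy'); tc=P['wrist']['tool_from_camera']
p=P['wrist'];K=np.array([[p['fx'],0,p['cx']],[0,p['fy'],p['cy']],[0,0,1]])
for n,q in dict(lo=(180,61),li=(264,61),ri=(527,61),ro=(612,61),lb=(185,182),rb=(608,182)).items():
    uv=(215+(q[0]+.5)/3.7-.5,110+(q[1]+.5)/3.7-.5)
    x=cv2.undistortPoints(np.array([[uv]]),K,np.array([p['k1'],0,0,0.]))[0,0]
    d=tc[:3,:3]@np.array([x[0],x[1],1]); o=tc[:3,3]; print(n,((o+d*(-.0252-o[0])/d[0])*1e3).round(1))
```

```text
6.475 0.008026960527356283
[[-0.0035, -0.2854, -0.9584, 0.3696], [-0.0016, -0.9584, 0.2854, 0.249], [-1.0, 0.0025, 0.0029, 0.2129], [0.0, 0.0, 0.0, 1.0]] [ 0.03424635 -0.02118613 -3.71830797]
lo [-25.2 -26.9 -66.7]
li [-25.2 -16.5 -66.7]
ri [-25.2  16.  -66.7]
ro [-25.2  26.5 -66.7]
lb [-25.2 -27.  -51.8]
rb [-25.2  26.7 -51.8]
```

View pics/wrist4.png

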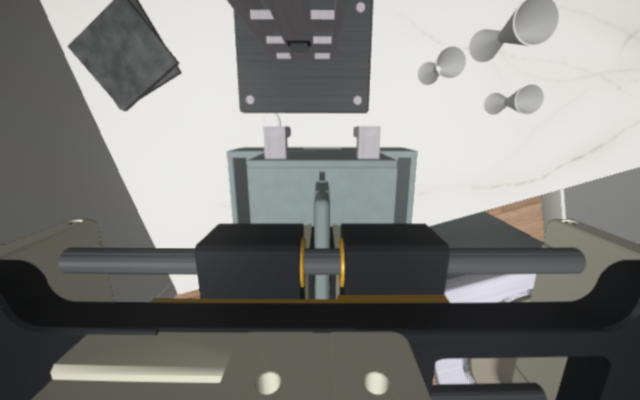

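View pics/side4.png

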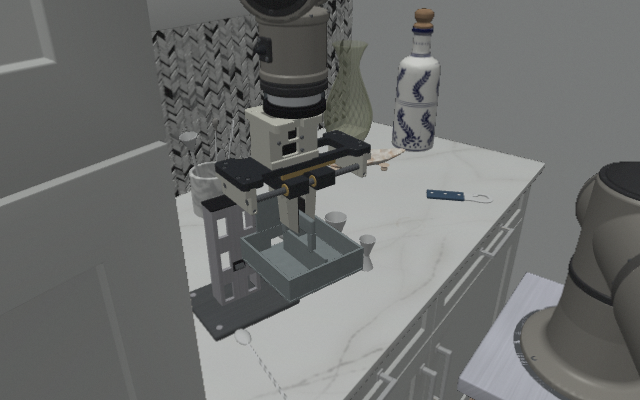

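View pics/top4.png

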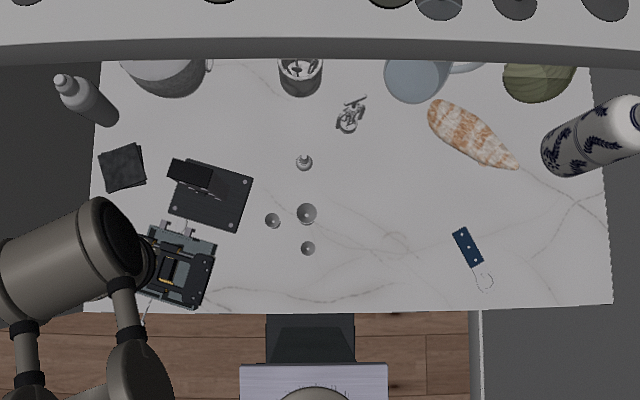

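Run:
```python
from h import *
im=cv2.imread('pics/wrist4.png'); cv2.imwrite('pics/wc4.png',cv2.resize(im[0:125,210:400],None,fx=4,fy=4,interpolation=cv2.INTER_CUBIC))
s=cv2.imread('pics/side0.png'); cv2.imwrite('pics/cs.png',cv2.resize(s[180:340,180:310],None,fx=3.7,fy=3.7,interpolation=cv2.INTER_CUBIC))
```

```text
(no output)
```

View pics/wc4.png

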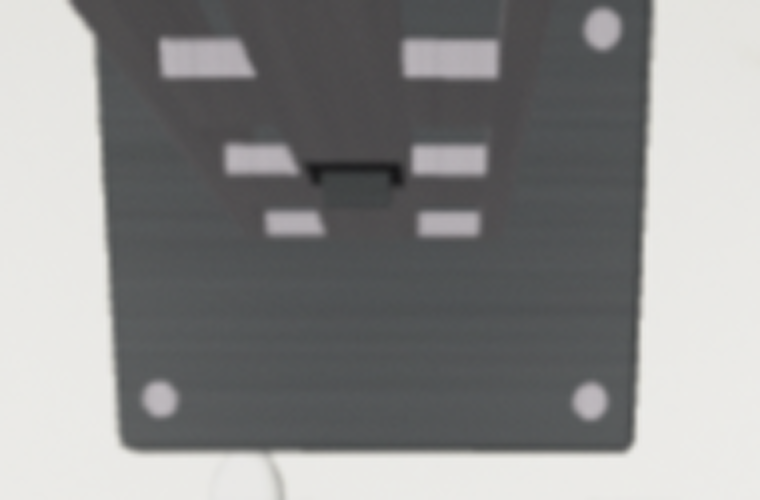

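View pics/cs.png

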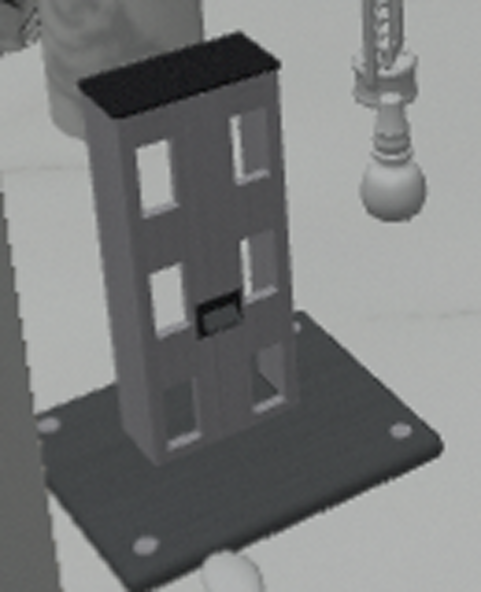

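Run:
```python
from h import *
T=np.load('w4.npy'); st=dict(tool_rot=Ro.from_matrix(T[:3,:3]).as_euler('xyz'),tool_pos=T[:3,3])
f=lambda p:(210+(p[0]+.5)/4-.5,(p[1]+.5)/4-.5)
g=lambda p:(180+(p[0]+.5)/3.7-.5,180+(p[1]+.5)/3.7-.5)
Ti=np.linalg.inv(T)
def tl(X): return ((Ti@np.r_[X,1])[:3]*1e3).round(1)
pts=dict(a=(161,77),b=(255,77),c=(404,77),d=(498.5,77))
W={k:onz('wrist',f(p),.142,st) for k,p in pts.items()}
for k in W: print(k,W[k].round(4),tl(W[k]))
sd=dict(a=(144,217),b=(177,205),c=(237,184),d=(270,177))
for k in pts:
    X,e=tri([ray('wrist',f(pts[k]),st),ray('side',g(sd[k]))]); print('tri',k,X.round(4),tl(X),round(e[0]*1e3,1))
m=(W['a']+W['d'])/2; e=(W['a']+W['b'])/2-(W['c']+W['d'])/2
print('mid',m,(W['b']+W['c'])/2,np.linalg.norm(e),'yaw',np.degrees(np.arctan2(e[1],e[0]))-90)
# other slots: lower edges z unknown; base z=.012
for p in [(120,449),(634,449)]: print('base',tl(onz('wrist',f(p),.012,st)))
for p in [(160,400),(590,401)]: print('screw',tl(onz('wrist',f(p),.012,st)))
# side cam face slots at z=.142
for k in sd: print('side z142',k,tl(onz('side',g(sd[k]),.142)))
```

```text
a [0.521  0.2584 0.142 ] [  70.4  -52.3 -142.6]
b [0.516 0.242 0.142] [  70.4  -35.3 -142.5]
c [0.5083 0.2162 0.142 ] [  70.5   -8.2 -142.5]
d [0.5034 0.1997 0.142 ] [  70.5    8.9 -142.5]
tri a [0.52   0.2581 0.1447] [  67.6  -51.8 -141.8] 0.1
tri b [0.5159 0.2423 0.1441] [  68.3  -35.5 -142.3] 0.7
tri c [0.5071 0.2163 0.1452] [  67.3   -8.  -141.3] 0.2
tri d [0.5034 0.1997 0.1419] [  70.6    8.9 -142.5] 0.1
mid [0.51218279 0.22906692 0.142     ] [0.51214626 0.22910991 0.142     ] 0.044116923297791 yaw -16.68334422626087
base [ 200.4 -100.7  -84.1]
base [200.8  56.6 -84. ]
screw [200.4 -87.6 -98.3]
screw [200.7  42.7 -97.9]
side z142 a [  70.3  -50.1 -145.9]
side z142 b [  70.4  -34.5 -146. ]
side z142 c [  70.5   -5.5 -145.8]
side z142 d [  70.5    8.9 -142.3]
```

Request:
move_arm(increments=[[0.05,-0.02,0,0],[0.12,-0.04,0,0],[0.165,-0.054,0,0],[0.165,-0.054,0,0],[0.165,-0.054,0,0]])

```text
time: 7.25
tool_pos: [0.3771, 0.2702, 0.1492]
tool_rot: [-2.668, 1.57, 0.184]
contact_force: [-0.6, -1.2, -3.7]
opening: 0.0075
```

Run:
```python
from h import *
s=robot.observe(); T=tool(s); print(s['time'],s['opening']);print(T.round(4).tolist(), s['contact_force']); np.save('w5.npy',T)
im=snap('wrist','wrist5')
cv2.imwrite('pics/wc5.png',cv2.resize(im[0:200,210:430,::-1],None,fx=3,fy=3,interpolation=cv2.INTER_CUBIC))
seat=np.array([.51217,.22909,.142]); print(((np.linalg.inv(T)@np.r_[seat,1])[:3]*1e3).round(1))
```

```text
7.25 0.007474467311443075
[[0.0007, -0.2859, -0.9583, 0.3771], [0.0001, -0.9583, 0.2859, 0.2702], [-1.0, -0.0003, -0.0006, 0.1492], [0.0, 0.0, 0.0, 1.0]] [-0.56927509 -1.21020978 -3.74623121]
[   7.3    0.7 -141.2]
```

View pics/wc5.png

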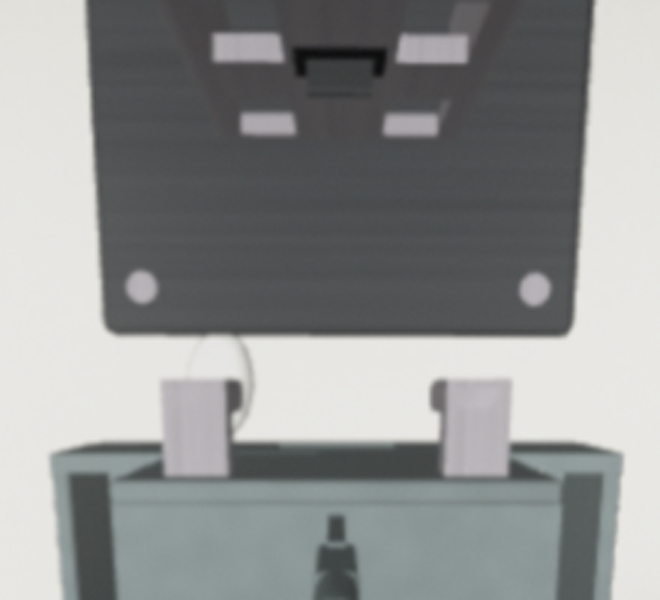

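Request:
move_arm(increments=[[0.004,0.002,-0.05,0],[0.006,0.002,-0.1,0],[0.006,0.002,-0.14,0],[0.006,0.002,-0.168,0],[0.006,0.002,-0.168,0]])

```text
time: 7.92
tool_pos: [0.4417, 0.2497, 0.1461]
tool_rot: [0.779, 1.571, -2.654]
contact_force: [-0.1, -0.6, -4.0]
opening: 0.0077
```

Run:
```python
from h import *
s=robot.observe(); T=tool(s); print(s['time'],s['opening']);print(T.round(4).tolist(), s['contact_force'])
im=snap('wrist','wrist6')
side=snap('side','side6'); cv2.imwrite('pics/sc6.png',cv2.resize(side[150:340,170:370,::-1],None,fx=3,fy=3,interpolation=cv2.INTER_CUBIC))
seat=np.array([.51217,.22909,.142]); print(((np.linalg.inv(T)@np.r_[seat,1])[:3]*1e3).round(1))
```

```text
7.925 0.007678320285766761
[[-0.0002, -0.2878, -0.9577, 0.4417], [-0.0001, -0.9577, 0.2878, 0.2497], [-1.0, 0.0002, 0.0002, 0.1461], [0.0, 0.0, 0.0, 1.0]] [-0.14641923 -0.62905995 -3.98309533]
[  4.1  -0.5 -73.4]
```

View pics/wrist6.png

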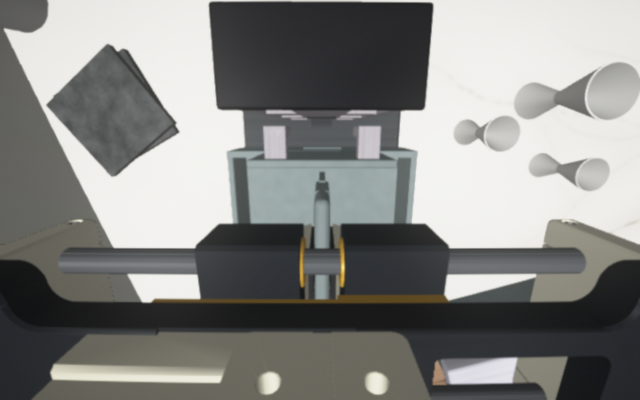

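View pics/sc6.png

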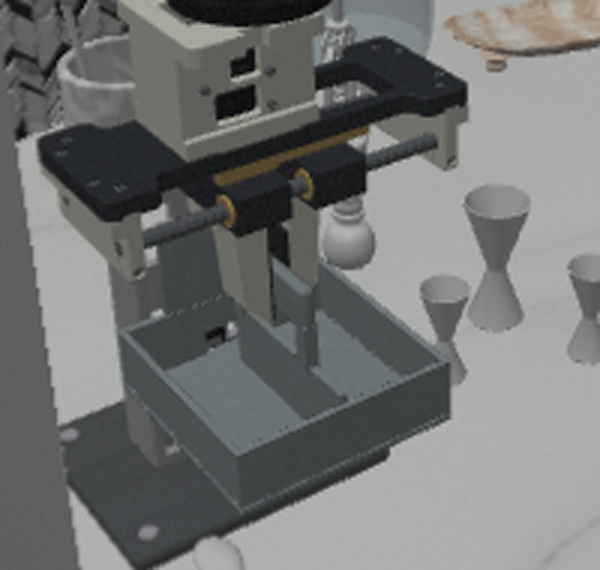

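Request:
move_arm(increments=[[0,0,-0.012,0],[0,0,-0.024,0],[0,0,-0.036,0],[0,0,-0.046,0],[0,0,-0.046,0]])

```text
time: 8.65
tool_pos: [0.4589, 0.2447, 0.1462]
tool_rot: [2.609, 1.571, -0.824]
contact_force: [-0.1, 0.1, -4.4]
opening: 0.0079
```

Request:
move_arm(increments=[[0,0,-0.003,0],[0,0,-0.006,0],[0,0,-0.009,0],[0,0,-0.009,0]])

```text
time: 9.15
tool_pos: [0.4621, 0.2438, 0.1463]
tool_rot: [2.927, 1.571, -0.505]
contact_force: [-0.4, 0.2, -3.8]
opening: 0.0077
```

Run:
```python
from h import *
s=robot.observe(); T=tool(s); print(s['time'],s['opening']);print(T.round(4).tolist(), s['contact_force'])
im=snap('wrist','wrist7')
side=snap('side','side7'); cv2.imwrite('pics/sc7.png',cv2.resize(side[150:340,170:370,::-1],None,fx=3,fy=3,interpolation=cv2.INTER_CUBIC))
seat=np.array([.51217,.22909,.142]); print(((np.linalg.inv(T)@np.r_[seat,1])[:3]*1e3).round(1))
```

```text
9.15 0.007673329328406662
[[0.0001, -0.2867, -0.958, 0.4621], [-0.0001, -0.958, 0.2867, 0.2438], [-1.0, 0.0, -0.0001, 0.1463], [0.0, 0.0, 0.0, 1.0]] [-0.40365693  0.18367411 -3.77988164]
[  4.3  -0.3 -52.2]
```

View pics/wrist7.png

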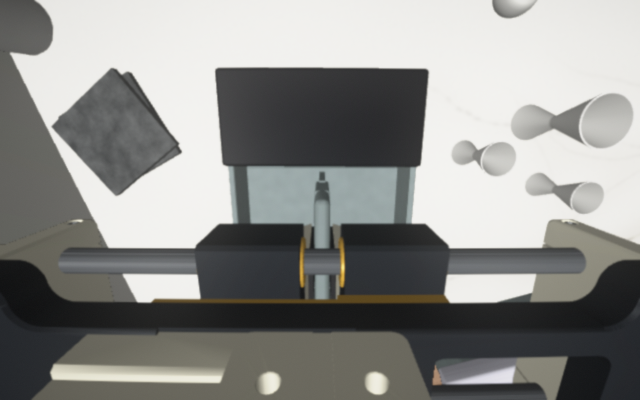

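View pics/sc7.png

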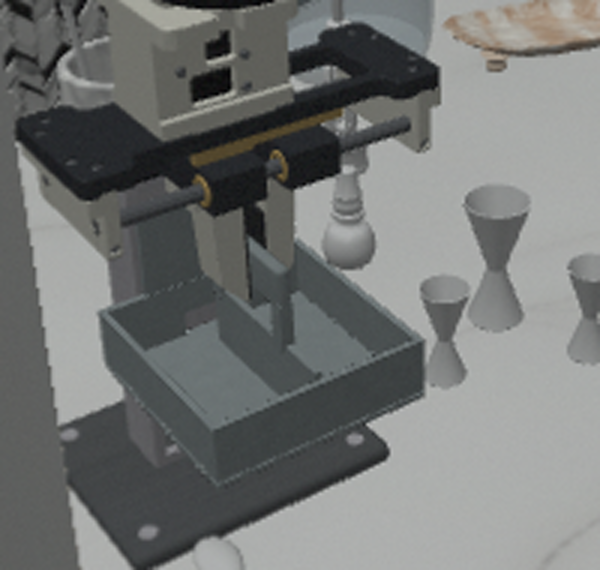

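Request:
move_arm(increments=[[0,0,-0.003,0],[0,0,-0.005,0],[0,0,-0.005,0]])

```text
time: 9.62
tool_pos: [0.4626, 0.2438, 0.1462]
tool_rot: [0.059, 1.568, 2.91]
contact_force: [-5.6, 3.5, -0.9]
opening: 0.0081
```

Request:
move_arm(increments=[[0.008,0,0.001,0],[0.016,0,0.002,0],[0.022,0,0.002,0],[0.022,0,0.002,0]])

```text
time: 10.12
tool_pos: [0.4626, 0.2436, 0.1378]
tool_rot: [0.234, 1.57, 3.085]
contact_force: [-6.0, 1.7, 2.8]
opening: 0.0081
```

Run:
```python
from h import *
s=robot.observe(); T=tool(s); print(s['time'],s['opening']);print(T.round(4).tolist(), s['contact_force'])
```

```text
10.125 0.008096641383963621
[[-0.001, -0.2867, -0.958, 0.4626], [0.0001, -0.958, 0.2867, 0.2436], [-1.0, 0.0002, 0.001, 0.1378], [0.0, 0.0, 0.0, 1.0]] [-6.00755738  1.66024792  2.79309001]
```

Request:
move_arm(increments=[[0.007,0,0,0],[0.013,0,0,0],[0.018,0,0,0],[0.018,0,0,0]])

```text
time: 10.62
tool_pos: [0.4627, 0.244, 0.1315]
tool_rot: [-1.26, 1.57, 1.591]
contact_force: [-8.8, 2.6, 7.9]
opening: 0.0078
```

Request:
move_arm(increments=[[0.006,0,0,0],[0.011,0,0,0],[0.014,0,0,0],[0.014,0,0,0]])

```text
time: 11.12
tool_pos: [0.4621, 0.2445, 0.1275]
tool_rot: [-1.218, 1.569, 1.633]
contact_force: [-15.0, 1.7, 21.3]
opening: 0.0076
```

Run:
```python
from h import *
s=robot.observe(); T=tool(s); print(T.round(4).tolist(), s['contact_force'],s['torque'])
snap('wrist','wrist8')
side=snap('side','side8'); cv2.imwrite('pics/sc8.png',cv2.resize(side[150:340,170:370,::-1],None,fx=3,fy=3,interpolation=cv2.INTER_CUBIC))
```

```text
[[-0.0001, -0.2863, -0.9581, 0.4621], [0.0018, -0.9581, 0.2863, 0.2445], [-1.0, -0.0017, 0.0006, 0.1275], [0.0, 0.0, 0.0, 1.0]] [-15.04157637   1.73374916  21.28539491] [ 0.27869442  2.25860603 -0.14500489]
```

View pics/sc8.png

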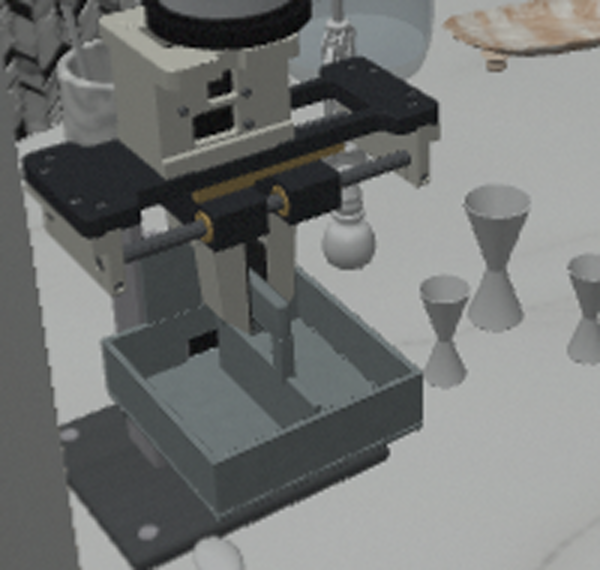

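View pics/wrist8.png

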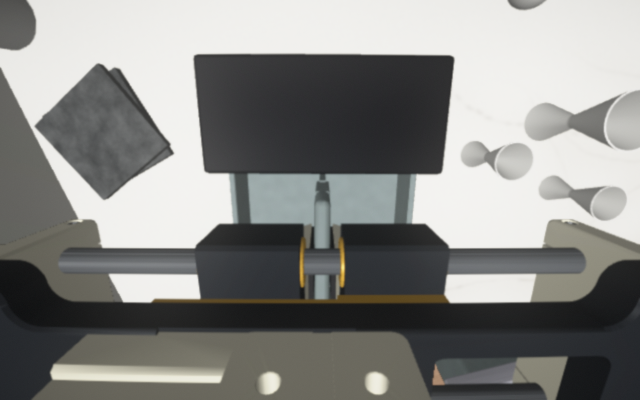

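Request:
move_arm(increments=[[0,0,0.002,0],[0.003,0,0.003,0],[0.005,0,0.003,0],[0.005,0,0.003,0]])

```text
time: 11.72
tool_pos: [0.4606, 0.2449, 0.1255]
tool_rot: [-0.907, 1.569, 1.944]
contact_force: [-17.7, 2.4, 24.0]
opening: 0.0079
```

Run:
```python
from h import *
s=robot.observe(); T=tool(s); print(T.round(4).tolist(), s['contact_force'],s['torque'])
```

```text
[[-0.0008, -0.2864, -0.9581, 0.4606], [0.002, -0.9581, 0.2864, 0.2449], [-1.0, -0.0017, 0.0013, 0.1255], [0.0, 0.0, 0.0, 1.0]] [-17.67859257   2.42838941  23.98370925] [ 0.3736866   2.52946836 -0.10540299]
```

Request:
move_arm(increments=[[0.003,0,0,0],[0.005,0,0,0],[0.005,0,0,0]])

```text
time: 12.1
tool_pos: [0.4604, 0.2451, 0.1251]
tool_rot: [-1.197, 1.568, 1.654]
contact_force: [-21.8, 2.0, 37.7]
opening: 0.0078
```

Run:
```python
from h import *
s=robot.observe(); T=tool(s); print(T.round(4).tolist(), s['contact_force'],s['torque'])
side=snap('side','side9'); cv2.imwrite('pics/sc9.png',cv2.resize(side[220:330,190:320,::-1],None,fx=5,fy=5,interpolation=cv2.INTER_CUBIC))
```

```text
[[-0.0002, -0.2862, -0.9582, 0.4604], [0.0024, -0.9582, 0.2862, 0.2451], [-1.0, -0.0022, 0.0009, 0.1251], [0.0, 0.0, 0.0, 1.0]] [-21.81057627   1.95043971  37.70506245] [ 0.12275135  3.36020187 -0.14991706]
```

View pics/sc9.png

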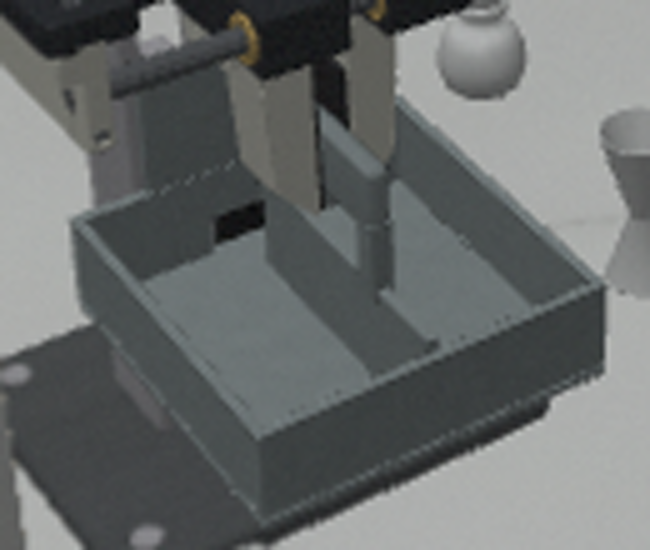

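Run:
```python
from h import *
s=robot.observe(); T=tool(s); snap('wrist','wrist9'); print(s['time'])
cs=[cv2.resize(cv2.imread(f'pics/wrist{k}.png')[140:260,220:425],None,fx=3.8,fy=3.8,interpolation=cv2.INTER_CUBIC)[:295] for k in (7,9)]
v=np.vstack(cs); cv2.imwrite('pics/wc9.png',v); print(v.shape)
# caddy corner prediction for full home, yaw -16.7
y=np.radians(-16.7);Rz=np.array([[np.cos(y),-np.sin(y),0],[np.sin(y),np.cos(y),0],[0,0,1]])
seat=np.array([.51217,.22909,.142])
for dz in (0,.003):
  for dx in (0,-.002):
    for n,p in dict(frt=(-60,60,-6),frb=(-60,60,-42),fr2t=(-60,-60,-6),bl=(60,60,-6)).items():
        c=np.array(p)/1e3-np.array([.06,0,.03])+[dx,0,dz]; print(dz,dx,n,(proj('side',seat+Rz@c)-[190,220])*5)
```

```text
12.15
(590, 779, 3)
0 0 frt [254.29563176 430.25342441]
0 0 frb [263.47019328 528.89820099]
0 0 fr2t [604.4363787  275.25870236]
0 0 bl [ 66.4222293  226.22759612]
0 -0.002 frt [257.8144738  434.06960694]
0 -0.002 frb [266.92366559 532.81457187]
0 -0.002 fr2t [608.31558789 278.47487822]
0 -0.002 bl [ 69.21845082 229.26821862]
0.003 0 frt [253.51201744 421.81202028]
0.003 0 frb [262.72144307 520.86055288]
0.003 0 fr2t [604.37555294 267.211606  ]
0.003 0 bl [ 65.38748877 218.3212413 ]
0.003 -0.002 frt [257.03639964 425.61914396]
0.003 -0.002 frb [266.18028527 524.76915195]
0.003 -0.002 fr2t [608.26192091 270.41902631]
0.003 -0.002 bl [ 68.18680645 221.35316048]
```

View pics/wc9.png

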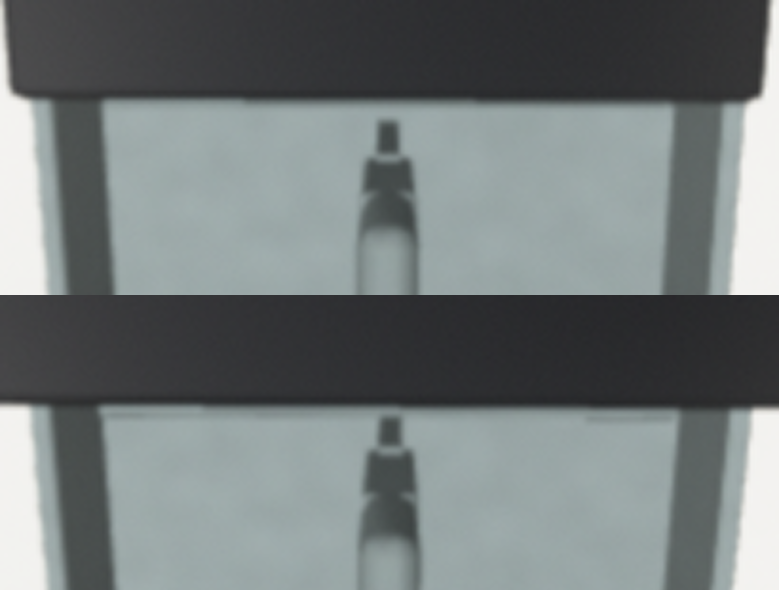

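Request:
move_arm(increments=[[-0.004,0,0,0],[-0.008,0,-0.001,0],[-0.01,0,-0.002,0],[-0.01,0,-0.002,0]])

```text
time: 12.7
tool_pos: [0.4608, 0.2447, 0.1257]
tool_rot: [-0.2, 1.567, 2.651]
contact_force: [-13.3, 4.9, 12.0]
opening: 0.0076
```

Run:
```python
from h import *
s=robot.observe(); T=tool(s); print(T.round(4).tolist(), s['contact_force'],s['torque'])
```

```text
[[-0.0032, -0.2867, -0.958, 0.4608], [0.0017, -0.958, 0.2866, 0.2447], [-1.0, -0.0007, 0.0036, 0.1257], [0.0, 0.0, 0.0, 1.0]] [-13.27557878   4.92757615  12.04441758] [ 0.88063306  2.25263943 -0.0189013 ]
```

Request:
move_arm(increments=[[-0.004,0,0.002,0],[-0.004,0,0.002,0],[-0.004,0,0.002,0],[-0.004,0,0.002,0]], gripper=0.6)

```text
time: 13.2
tool_pos: [0.4623, 0.2436, 0.1262]
tool_rot: [3.061, 1.57, -0.371]
contact_force: [-0.2, -1.1, 0.1]
opening: 0.0361
```

Run:
```python
from h import *
s=robot.observe(); T=tool(s); print(s['opening'],T.round(4).tolist(), s['contact_force'],s['torque'])
side=snap('side','side10'); cv2.imwrite('pics/sc10.png',cv2.resize(side[220:330,190:320,::-1],None,fx=5,fy=5,interpolation=cv2.INTER_CUBIC))
snap('wrist','wrist10')
```

```text
0.036146219167811765 [[0.0003, -0.2869, -0.958, 0.4623], [-0.0001, -0.958, 0.2869, 0.2436], [-1.0, 0.0, -0.0003, 0.1262], [0.0, 0.0, 0.0, 1.0]] [-0.18377074 -1.08223661  0.08423827] [0.05175842 0.06232447 0.02072964]
```

View pics/sc10.png

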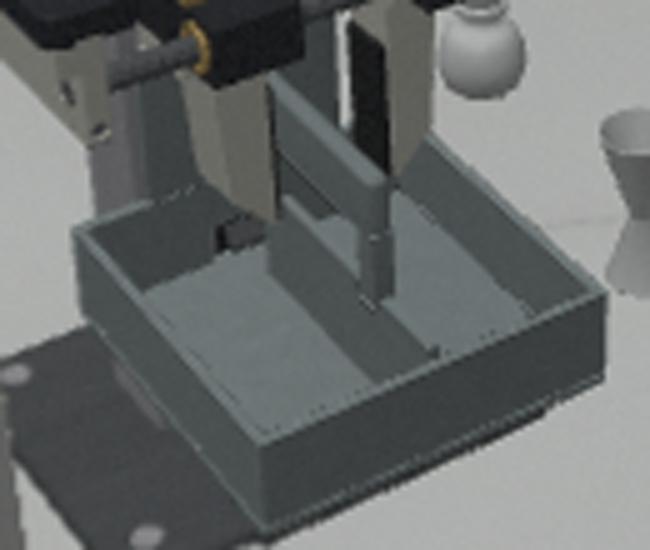

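View pics/wrist10.png

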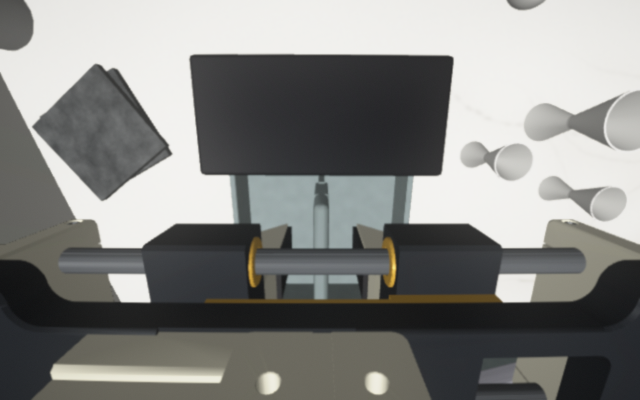

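Request:
move_arm(increments=[[-0.08,0,0,0],[-0.18,0,0,0],[-0.28,0,0.02,0],[-0.28,0,0.1,0],[-0.28,0,0.2,0]])

```text
time: 13.92
tool_pos: [0.3851, 0.2668, 0.2386]
tool_rot: [-2.485, 1.57, 0.365]
contact_force: [-0.4, 0.3, 0.1]
opening: 0.0366
```

Run:
```python
from h import *
s=robot.observe(); T=tool(s); print(s['time'],T.round(4).tolist(), s['contact_force'])
side=snap('side','side11'); cv2.imwrite('pics/sc11.png',cv2.resize(side[200:330,180:320,::-1],None,fx=5,fy=4.6,interpolation=cv2.INTER_CUBIC))
snap('wrist','wrist11')
```

```text
13.925 [[0.0011, -0.2878, -0.9577, 0.3851], [0.0004, -0.9577, 0.2878, 0.2668], [-1.0, -0.0007, -0.0009, 0.2386], [0.0, 0.0, 0.0, 1.0]] [-0.43855009  0.30311207  0.09322946]
```

View pics/sc11.png

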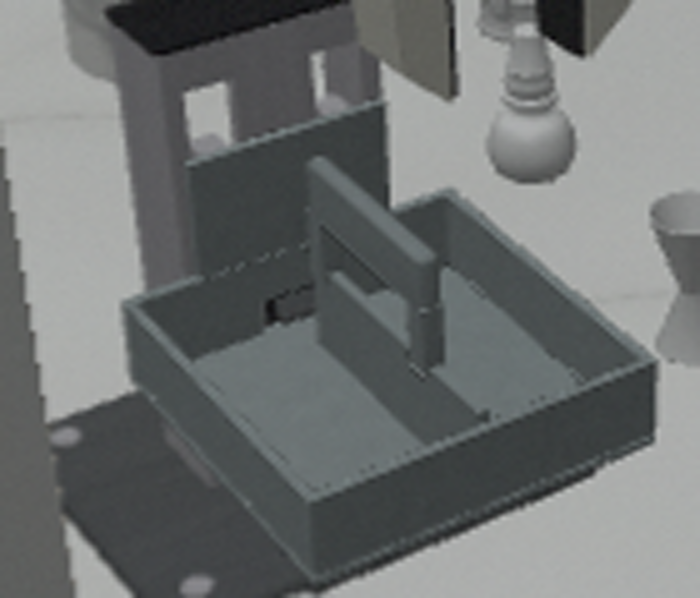

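View pics/wrist11.png

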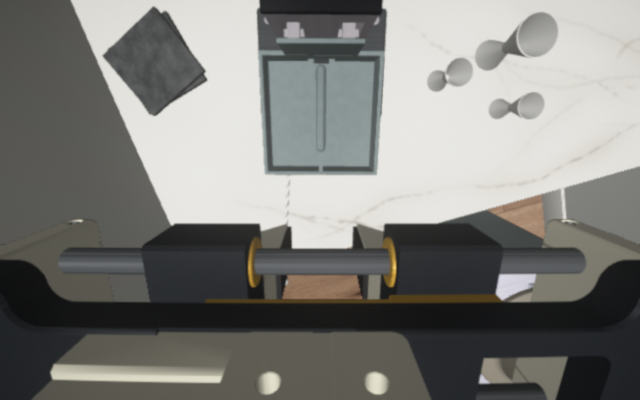

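Run:
```python
from h import *
a=cv2.imread('pics/wrist11.png')[0:190,240:400]; cv2.imwrite('pics/wc11.png',cv2.resize(a,None,fx=3.1,fy=3.1,interpolation=cv2.INTER_CUBIC))
s=cv2.imread('pics/side11.png')[250:275,225:255]; t=cv2.imread('pics/side9.png')[250:275,225:255]
r=lambda q:cv2.resize(q,None,fx=12,fy=12,interpolation=cv2.INTER_CUBIC)
cv2.imwrite('pics/win.png',np.clip(np.hstack([r(t),r(s)]).astype(float)*2,0,255).astype(np.uint8))
```

```text
(no output)
```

View pics/wc11.png

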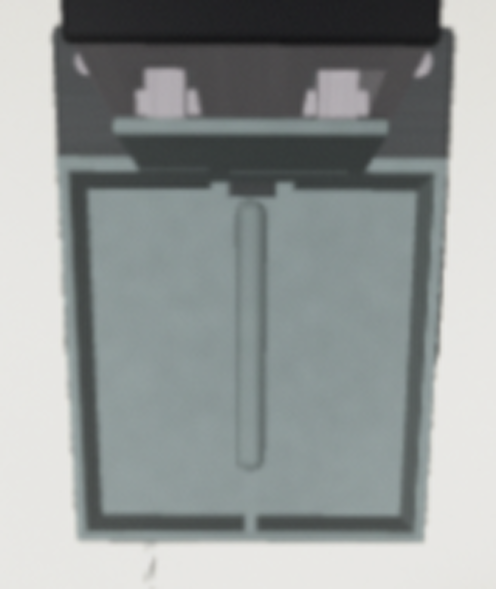

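View pics/win.png

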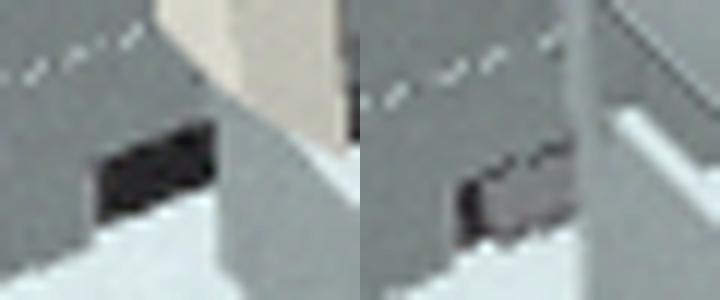

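Run:
```python
from h import *
s=robot.observe()
f=lambda p:(240+(p[0]+.5)/3.1-.5,(p[1]+.5)/3.1-.5)
g=lambda p:(180+(p[0]+.5)/5-.5,200+(p[1]+.5)/4.6-.5)
y=np.radians(-16.7);R=np.array([[np.cos(y),-np.sin(y),0],[np.sin(y),np.cos(y),0],[0,0,1]]);seat=np.array([.51217,.22909,.142])
for n,a,b in [('barfront',(250,468),(430,255)),('barback',(250,202),(318,158)),('plL',(113,132),(188,166)),('plR',(388,132),(385,103)),('wallFL',(79,540),(313,503)),('wallFR',(423,540),(655,362))]:
    X,e=tri([ray('wrist',f(a),s),ray('side',g(b))]); print(n,((R.T@(X-seat))*1e3).round(1),round(e[0]*1e3,1))
```

```text
barfront [-89.6  -0.    8.1] 1.0
barback [-21.5  -0.4   9.8] 1.6
plL [-5.3 34.8 11.7] 1.0
plR [ -4.8 -34.9  10.9] 1.0
wallFL [-118.6   59.   -42.7] 1.1
wallFR [-118.3  -59.6  -43.3] 0.9
```

Run:
```python
from h import *
snap('top','top11')
```

```text
(no output)
```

View pics/top11.png

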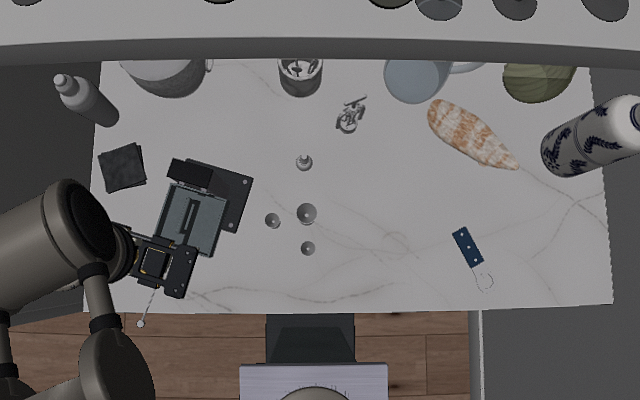

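Run:
```python
from h import *
print(robot.observe()['contact_force'],robot.observe()['time']); print(robot.hand_in())
```

```text
[1.18580423 0.25613758 0.69686356] 14.075
the job is handed in; nothing more can be done
None
```

The caddy is hung on the top pair of slots, the spring catch has locked it, and I handed the job in at about 14 s of the 48 s allowed.

**What I did**
- I gripped the caddy by its handle and carried it over the worktop to the upright.
- The hooks went into the top slots about 21 mm above `rack_seat`. I then brought the caddy's back against the face and pressed it down.
- When I let go, the catch snapped out. I then lifted the gripper clear.

**Last checks**
- **Catch:** the enlarged side view and the wrist view both show it standing out through the window in the caddy's back. While I was pressing, that window was still dark.
- **Height:** two-view measurement puts the top of the back plate 11 to 12 mm above seat level, where 12 mm means fully home. The back face is about 1 mm off the upright.
- **Sideways:** the caddy is centred within about 0.5 mm.
- **Other things:** in the last top view, the largest jigger (307,213), both smaller ones and the wine stopper (304,162) are standing where they were. The gripper touches nothing.

**What disagreed**
- **Pressing force:** pressing through the handle reached about 40 N at the wrist, more than the 5 to 15 N stated. The caddy tipped slightly nose-down in the grip, and I didn't see the catch snap until I released.
- **Resting tilt:** the handle measures about 1.5° nose-down, which looks like hook slack. The front wall edge read 7 mm low. That edge also read 5 to 8 mm low while the caddy was still on the table, so I put most of it down to measurement error.

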